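# Hold the bayonet lid of a bleed pot at half turn

## Task

Put the winged bayonet lid on the bleed pot: drop its two lugs through the two notches of the mouth until the lid sits flat on the rim, then twist it clockwise (seen from above) against the return spring to the bleed position, half way between the notches and the lock, where the wing points at the bar mark on the rim. Do not turn it on into the lock click; finish while still gripping the lid and holding it there, because the spring turns it back if it is let go. Leave the other things on the bench alone.

Things in the scene. Friction and masses are not known exactly. Their poses are not given: they have to be found in the camera images.
- lid: Loose grey plastic bayonet lid, about 0.12 kg, standing upright on the bench. Origin on its axis at the bottom of the plug, z up. Round plug 61 mm in diameter (bottom edge chamfered), z 0 to 16 mm; round flange 92 mm in diameter, z 16 to 24 mm; wing grip on top. A half turn of the lid makes no difference.
- wing (a point): Middle of the lid's upright wing grip, on the lid's axis, 37.5 mm above its origin. The wing is 50 mm long along the lid's x, 12 mm thick along y, and stands from 24 to 51 mm above the lid's origin: grip it across y from above.
- lug (a point): Tip of one of the lid's two steel lugs. They stick out of the plug at the lid's +x and -x, under the ends of the wing, to 40 mm from the axis; 12 mm wide, 1 to 8 mm above the lid's origin.
- pot: Round aluminium bleed pot bolted to the bench, 90 mm high; collar 110 mm, foot 140 mm in diameter; small brass outlet low on its -x side. Origin on its axis at the bench, z up. With the lid on, the flange lies on the rim and the lid's origin is 74 mm above the pot's. Turned clockwise from above (lid's yaw decreases), the lugs go under the lip, which keeps the lid in.
- pot_mouth (a point): Centre of the pot's mouth at the rim top, 90 mm above the bench, axes as the pot's. The mouth is a 68 mm hole in a lip 6 mm thick with two notches through it at the pot's +x and -x, marked by two dots each, at least 18 mm wide, reaching 43 mm from the axis. The lugs enter with the lid's x along the pot's x, either way round.
- bleed_mark (a point): Top of one of the two raised bar marks on the rim, 45 deg clockwise (from above) of each notch, 51 mm from the axis: the bleed position of the wing. A round stud at 90 deg marks the lock. From about 60 deg the lugs ride on sprung plungers that click behind them at 90 deg.
- bleed_ring (a joint): Sprung ring in the pot, in rad, 0 at rest, growing clockwise from above. The lugs meet its pins after about 0.16 rad of lid turn, so it reads the lid's turn from the notches less about 0.16: 0.63 at the bleed position (45 deg), 1.4 in the lock. Its spring turns it back with 0.02 N m at rest, 0.08 N m at the bleed position.
- tape_measure: Bystander: dark green tape measure standing on its foot, 32 x 79 x 62 mm, origin at the centre of its underside.
- fastener_box: Bystander: small clear box of fasteners with a yellow card, 55 x 73 x 26 mm, origin at the centre of its underside.
- screwdriver: Bystander: screwdriver with a yellow handle, lying, 202 mm long along its y, 29 mm thick, origin at the centre of its underside.
- pipe_cap: Bystander: white plastic pipe cap without lugs or wing, 68 mm diameter, 38 mm high, origin at the centre of its underside.
Not all that is in view belongs to the job. What is shaped like the lid but yellow is not meant.

How it is judged:
On the way, in this order (a step that is already met when the one before it is completed fails the run):
1. the lid is lifted off the bench (height (world z) of lid above 0.03 m and contact force between the fingers and lid above 0.5 N), for 0.1 s.
2. the lid sits in the mouth at the notches, not yet turned (z of lid in the frame of pot_mouth below -0.0125 m and horizontal distance between lid and pot_mouth below 0.005 m and angle between lid's own z axis and vertical below 0.1 rad and angle between the x axis of lid and the x axis of pot, either way round below 0.3 rad and value of joint bleed_ring below 0.25 rad), for 0.1 s.
At the end, for the whole second after the job is handed in: The lid sits flat in the mouth (flange within 3.5 mm of the rim, axis within 5 mm, tilt under 0.1 rad), turned 0.60 to 0.97 rad clockwise from the notches (the bleed position is 0.785) with the bleed ring driven round with it (over 0.38 rad), at rest, and the fingers still grip it (over 1 N) (z of lid in the frame of pot_mouth below -0.0125 m and horizontal distance between lid and pot_mouth below 0.005 m and angle between lid's own z axis and vertical below 0.1 rad and angle between the x axis of lid and the x axis of pot, either way round between 0.6 and 0.97 rad and value of joint bleed_ring above 0.38 rad and contact force between the fingers and lid above 1 N and linear speed of lid below 0.01 m/s and angular speed of lid below 0.1 rad/s); the arm keeps its last pose, push and grip.
It fails at once if the lid is turned on towards the lock click (bleed ring past 1.05 rad, about 70 deg of lid turn) (value of joint bleed_ring above 1.05 rad).
It fails at once if the tape measure is moved more than 25 mm (distance of tape_measure from where it was at the start of the episode above 0.025 m).
It fails at once if the fastener box is moved more than 25 mm (distance of fastener_box from where it was at the start of the episode above 0.025 m).
It fails at once if the screwdriver is moved more than 25 mm (distance of screwdriver from where it was at the start of the episode above 0.025 m).
It fails at once if the pipe cap is moved more than 25 mm (distance of pipe_cap from where it was at the start of the episode above 0.025 m).
It also fails if it takes over 40 s, if anything falls off the work surface, if the arm or the gripper's body presses on something with over 40 N, if the wrist force passes 120 N, or if a joint passes its speed limit or range.

## Robot

A 6-joint arm with a two-finger parallel gripper is mounted at the origin on a cart in front of the work surface, level with it; the furniture and walls round the work are solid. World frame = base frame: x ahead of the robot, y to its left, z up, the work surface at z = 0. Lengths are in m, angles in rad, forces in N, time in s.
With the tool pointing down it reaches from about 0.325 to 0.775 m from the base axis. Payload 9.3 kg.
Tool frame: the origin (TCP) lies midway between the tips of the shut fingers; the grasp point (between the pads) lies 19 mm behind it; z points along the fingers, y is the line along which they close (so a half turn about z gives the same grasp; the last joint's range is limited). The gripper opens to 85 mm and grips with 20 to 120 N. Pads are 22 mm wide; open, the fingers measure 114 mm over their backs; the gripper's body (76 mm by 85 mm) begins 54 mm behind the grasp point. The pads swing forward as they close: fully open they stand 13 mm farther back than shut.
Start: joints at [-1.277, 0.259, 0.021, 1.334, 0, 1.418], TCP at [0.238, -0.496, 0.231] pointing down, gripper open.
Joint ranges: [-3.04, 3.04], [-0.91, 1.82], [-1.04, 1.36], [-1.92, 1.95], [-1.52, 1.45], [-3.14, 3.14]. Speed limits (rad/s): [2.22, 2.22, 2.79, 3.14, 3.14, 3.14].

## Interface

Orientations are given as a rotation vector (axis times angle).
In Python, from rig import readout, eyes, workorder gives the robot as it stands. The module is installed in compiled form; this text tells all that it offers.
- The arm moves only by the tool move_arm, never from a script. Its argument "targets" is one flat list of numbers, 7 for each row, row after row: the shift along the tool's x, y, z in cm, then the turn, a rotation vector about the tool's x, y, z in degrees, then the closure, from -1 (fully open) to 1 (shut). In form: [dx, dy, dz, ax, ay, az, fingers, dx, dy, dz, ax, ay, az, fingers, ...]. A call has 1 to 10 rows; each row shifts and turns the commanded pose from where the row before left it, along the tool's axes as they then stand; what a row does not reach is not made up. A row lasts 1/12 s, in which the tool goes at most 41.7 mm and 7.16 degrees, less where a joint would pass 70% of its speed; a pose out of reach is approached as far as the arm can. A call with a gripper value outside its range is refused whole. The fingers move at their own pace and stop on an object; "force" is the grip in N (left out, the last holds). Time passes only in rows, so rows that do not move let the fingers close. It gives the time, the measured TCP pose, the force, the opening and the grip force at its end, in the units of the state.
- readout.get_obs(): the state, without advancing time (a new reading comes with each control period).
- eyes.grab_frame(name): name is "scene" or "top"; returns a dict with "img" (420x560x3 uint8, red, green, blue), "fx", "fy", "cx", "cy" (pixels), "rvec" (rotation vector, rad) and "tvec" (3), from world to camera coordinates, as OpenCV has them. Camera axes: x right, y down, z forward; pixel columns grow to the right and rows downward; lengths in m; the calibration is good to about 2 mm. A picture is of the moment at which its call begins. There is no depth.
- workorder.hand_in(): hands the job in; it is judged then, once.
The state is a dict: "t": time; "joint_pos": joint angles; "dq": joint speeds; "joint_efforts": joint torques, N m; "position": TCP position; "tcp_rot": TCP orientation; "ft_force": force on the tool from outside, world axes, zero at the start; "moment": the same for the moment, N m; "grip_width": finger opening in m; "finger_force": force on a finger pad.
Only numpy, scipy, OpenCV 4.12 (cv2) and the standard library are available. Lean on these libraries where they do the work, as an engineer would, in place of code of your own. Each camera call takes 0.05 s, during which the arm holds its last target. There are 200 camera calls.

## Working session

There is one attempt and no reset: what is moved stays moved. The work goes in short steps, Python scripts to look and compute and a tool call to move; the robot and the scene stay as the last step left them, time stands still between calls to the robot, and variables do not carry over. Pictures are saved under pics/ and viewed, at most 10 in all, crops included, and the job is handed in when it is done.

Besides the shell and the picture viewer there is one more tool, called after ">>>" by a JSON object that holds its "fn" and its "kwargs". move_arm: Moves the arm, as the interface text tells. Its arguments: {"type":"object","properties":{"targets":{"type":"array"},"force":{"type":"number"}},"required":["targets"]}

```bash
mkdir -p pics
cat > h.py <<'E'
import numpy as np, cv2
from scipy.spatial.transform import Rotation as R
from rig import readout, eyes, workorder
def grab(n,save=None):
    f=eyes.grab_frame(n)
    if save: cv2.imwrite('pics/'+save,f['img'][:,:,::-1])
    return f
def ray(f,uv,z):
    M=R.from_rotvec(np.ravel(f['rvec'])).as_matrix();t=np.ravel(f['tvec'])
    d=M.T@np.array([(uv[0]-f['cx'])/f['fx'],(uv[1]-f['cy'])/f['fy'],1]);c=-M.T@t
    return c+d*(z-c[2])/d[2]
def proj(f,P):
    M=R.from_rotvec(np.ravel(f['rvec'])).as_matrix();p=np.atleast_2d(P)@M.T+np.ravel(f['tvec'])
    return np.c_[f['fx']*p[:,0]/p[:,2]+f['cx'],f['fy']*p[:,1]/p[:,2]+f['cy']]
E
python3 - <<'E'
from h import *
a=grab('top','top.png');b=grab('scene','scene.png')
np.save('top.npy',a,allow_pickle=True);np.save('scene.npy',b,allow_pickle=True)
for f in(a,b):
    M=R.from_rotvec(np.ravel(f['rvec'])).as_matrix();print(f['fx'],-M.T@np.ravel(f['tvec']))
print(readout.get_obs())
E
```

```text
440.73728732995977 [ 0.43318335 -0.01553915  1.39876349]
422.02832510801164 [0.05961945 0.76756293 0.64372886]
{'t': 0.1, 'joint_pos': array([-1.27657887e+00,  2.59160140e-01,  2.08460090e-02,  1.33368218e+00,
        2.72866328e-05,  1.41817430e+00]), 'dq': array([-0.00046886, -0.00076093,  0.00170111, -0.00062408, -0.00172073,
        0.00068723]), 'joint_efforts': array([ 5.91984266e-03, -5.56693590e+01,  3.45069623e+01,  1.16402205e-02,
       -1.67913149e-04, -1.69247323e-05]), 'position': array([ 0.2375873 , -0.49577391,  0.23071673]), 'tcp_rot': array([-3.06234070e+00, -6.95803391e-01,  9.05479574e-05]), 'ft_force': array([-0.0079094 ,  1.07715762, -0.53531383]), 'moment': array([0.02609231, 0.04055836, 0.01860501]), 'finger_force': 0.0, 'grip_width': 0.08548681190349028}
```

View pics/top.png

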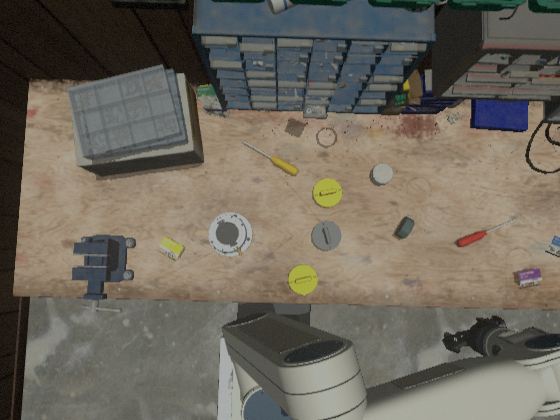

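View pics/scene.png

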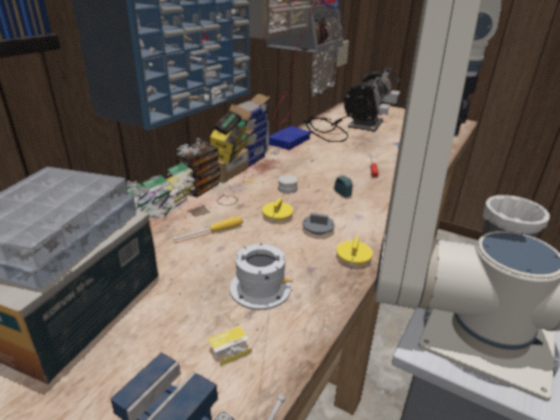

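Top view: the candidates shaped like the lid are grey at (326,236), yellow at (327,193) and yellow at (303,280). The grey one fits, because yellow is excluded. The white disc at (382,174) is the pipe cap and the pot is at (231,234). I'll confirm with one enlarged crop.

Run:
```python
from h import *
a=np.load('top.npy',allow_pickle=True).item()
ims=np.mean([grab('top')['img'].astype(float) for _ in range(4)],0).astype(np.uint8)
cv2.imwrite('avg.png',ims[:,:,::-1])
c=ims[200:270,200:350,::-1]
c=cv2.resize(c,None,fx=5.33,fy=5.33,interpolation=cv2.INTER_CUBIC)
c=cv2.convertScaleAbs(c,alpha=1.5,beta=0)
cv2.imwrite('pics/crop.png',c)
for n,uv,z in(('lid',(326,236),.024),('pot',(230,234),.09)):
    print(n,ray(a,uv,z))
```

```text
lid [ 0.47282489 -0.16310335  0.024     ]
pot [0.46883557 0.12873637 0.09      ]
```

View pics/crop.png

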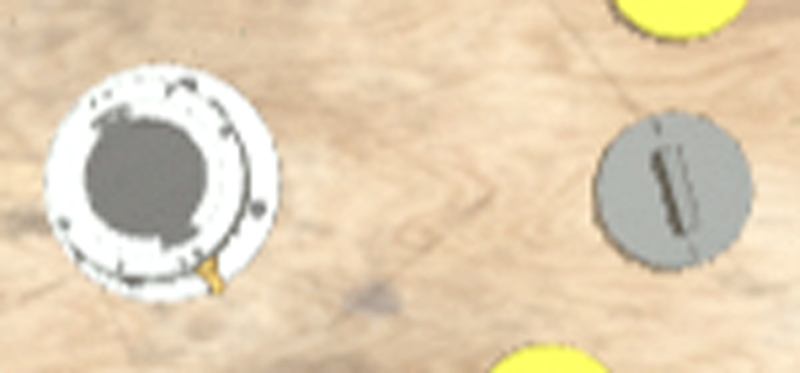

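The crop confirms it. The grey disc at crop (673,190) has a wing and fits the lid. The pot at (145,178) has notches at (112,118) and (180,238), and the brass outlet at (212,272) is on its -x side. Next I'll fit poses by model rendering.

```bash
cat > fit.py <<'E'
from h import *
from scipy.optimize import minimize
S=8
def mask(f,P,box):
    u0,v0,u1,v1=box;p=proj(f,P);p=(p+.5-[u0,v0])*S-.5
    m=np.zeros(((v1-v0)*S,(u1-u0)*S),np.float32)
    cv2.fillPoly(m,[np.round(p*16).astype(np.int32)],1,shift=4)
    return m
def T(q,P): 
    c,s=np.cos(q[2]),np.sin(q[2]);P=np.array(P,float)
    return np.c_[q[0]+c*P[:,0]-s*P[:,1],q[1]+s*P[:,0]+c*P[:,1],P[:,2]]
th=np.linspace(0,2*np.pi,181)[:-1]
circ=lambda r,z:np.c_[r*np.cos(th),r*np.sin(th),0*th+z]
def mouth(z,w=.0095):
    t=np.linspace(0,2*np.pi,721)[:-1]
    r=np.where(abs(.034*np.sin(t))<w,0,1)*.034
    x=np.minimum(.043,w/np.maximum(abs(np.sin(t)),1e-6)) 
    r=np.where(abs(np.sin(t))<w/.034,x,.034); r=np.clip(r,.034,.043)
    return np.c_[r*np.cos(t),r*np.sin(t),0*t+z]
def layers_pot(f,q,box):
    return [mask(f,T(q,mouth(.09)),box)*mask(f,T(q,mouth(.084)),box)]
def box3(f,q,z0,z1,box):
    c=np.array([[.025,.006],[-.025,.006],[-.025,-.006],[.025,-.006]])
    P=np.r_[np.c_[c,[z0]*4],np.c_[c,[z1]*4]];W=T(q,P);p=proj(f,W).astype(np.float32)
    h=cv2.convexHull(p,returnPoints=False).ravel()
    return mask(f,W[h],box),mask(f,W[4:],box)
def layers_lid(f,q,box,z=0.):
    d=mask(f,T(q,circ(.046,z+.024)),box);w,t=box3(f,q,z+.024,z+.051,box)
    return [d*(1-w),w*(1-t),t]
def fit(f,img,layers,q0,box,roi):
    u0,v0,u1,v1=box;I=img[v0:v1,u0:u1].astype(float)
    R0=mask(f,roi,box);R0=cv2.resize(R0,(u1-u0,v1-v0),interpolation=cv2.INTER_AREA)>.99
    def cost(q):
        L=[cv2.resize(cv2.GaussianBlur(m,(0,0),S*.5),(u1-u0,v1-v0),interpolation=cv2.INTER_AREA)[R0] for m in layers(f,q,box)]
        A=np.c_[np.array(L).T,np.ones(R0.sum())];Y=I[R0]
        return np.mean((A@np.linalg.lstsq(A,Y,rcond=None)[0]-Y)**2)
    q0=np.array(q0);sim=np.array([q0,q0+[.004,0,0],q0+[0,.004,0],q0+[0,0,.15]])
    r=minimize(cost,q0,method='Nelder-Mead',options=dict(initial_simplex=sim,xatol=1e-5,fatol=1e-4))
    return r.x,r.fun
E
cat > f1.py <<'E'
from fit import *
a=np.load('top.npy',allow_pickle=True).item();img=cv2.imread('avg.png')[:,:,::-1]
for y in(22,29,36):
  q,c=fit(a,img,layers_pot,[.469,.129,np.radians(y)],(205,210,257,260),T([.469,.129,0],circ(.046,.09)));print('pot',q[:2],np.degrees(q[2]),c)
for y in(10,16,22):
  l,c=fit(a,img,layers_lid,[.473,-.163,np.radians(y)],(300,212,352,262),T([.473,-.163,0],circ(.055,.024)));print('lid',l[:2],np.degrees(l[2]),c)
s=np.load('scene.npy',allow_pickle=True).item();sc=s['img'][:,:,::-1].copy();k=6
def crop(im,f,u,v,w,h,polys,gain=1.3):
    c=cv2.convertScaleAbs(cv2.resize(im[v:v+h,u:u+w],None,fx=k,fy=k,interpolation=cv2.INTER_CUBIC),alpha=gain)
    for P in polys: cv2.polylines(c,[np.round(((proj(f,P)+.5-[u,v])*k-.5)).astype(np.int32)],True,(0,0,255),1)
    return c
W=[[.025,.006],[-.025,.006],[-.025,-.006],[.025,-.006]]
wp=lambda z:T(l,[[*w,z] for w in W])
PP=[T(q,mouth(.09))];LP=[T(l,circ(.046,.024)),wp(.051)]
A=np.hstack([crop(img[:,:,::-1],a,203,207,60,50,PP),crop(img[:,:,::-1],a,298,212,60,50,LP)])
B=np.hstack([crop(sc,s,230,240,60,50,PP,1),crop(sc,s,290,203,60,50,LP,1.5)])
cv2.imwrite('pics/ov.png',np.vstack([A,B]))
E
python3 f1.py
```

```text
pot [0.4722732  0.13881672] 32.27702249396889 47.783683207097866
pot [0.47213697 0.13879876] 32.37493533813438 47.50377938760966
pot [0.47213772 0.13880034] 32.36933202556451 47.51773653827835
lid [ 0.47479307 -0.1624395 ] 18.038956613657927 84.04435902252645
lid [ 0.47476171 -0.16284907] 17.17615701438707 84.21918890837365
lid [ 0.47445358 -0.16255624] 18.37345454682682 84.53308807286429
```

View pics/ov.png

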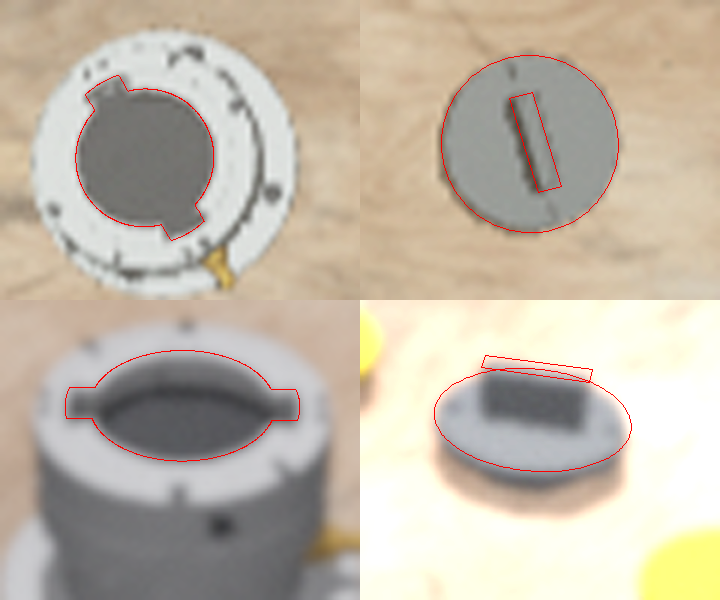

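The pot outline matches in both views: (0.472, 0.139), yaw 32.4°. The lid is at (0.4747, -0.1627), yaw about 17.5°, and fits to within roughly 1 px. To keep joint 6 in range during the twist I'll use the half-turned grasp (tool x yaw 197.5°).

>>> {"fn": "move_arm", "kwargs": {"targets": [3.58, -1.98, 0, 0, 0, 0, -1, 3.58, -1.98, 0, 0, 0, 0, -1, 3.58, -1.98, 0, 0, 0, 0, -1, 3.58, -1.98, 0, 0, 0, 0, -1, 3.58, -1.98, 0, 0, 0, 0, -1, 3.58, -1.98, 0, 0, 0, 0, -1, 3.58, -1.98, 0, 0, 0, 0, -1, 3.58, -1.98, 0, 0, 0, 0, -1, 3.58, -1.98, 0, 0, 0, 0, -1, 3.58, -1.98, 0, 0, 0, 0, -1], "force": 40}}

```text
t: 1.13
position: [0.4757, -0.1609, 0.2315]
tcp_rot: [3.063, 0.696, 0.0]
ft_force: [2.0, -1.2, 0.1]
grip_width: 0.0852
finger_force: 0.0
```

>>> {"fn": "move_arm", "kwargs": {"targets": [0, 0, 0, 0, 0, -7, -1, 0, 0, 0, 0, 0, -7, -1, 0, 0, 0, 0, 0, -7, -1, 0, 0, 0, 0, 0, -7, -1, 0, 0, 0, 0, 0, -7, -1, 0, 0, 0, 0, 0, -7, -1, 0, 0, 0, 0, 0, -7, -1, 0, 0, 0, 0, 0, -7, -1, 0, 0, 0, 0, 0, -7, -1, 0, 0, 0, 0, 0, -7, -1]}}

```text
t: 1.97
position: [0.4749, -0.1627, 0.2313]
tcp_rot: [-2.103, -2.334, -0.0]
ft_force: [-0.5, 0.1, 0.4]
grip_width: 0.0855
finger_force: 0.0
```

>>> {"fn": "move_arm", "kwargs": {"targets": [0, 0, 0, 0, 0, -7, -1, 0, 0, 0, 0, 0, -7, -1, 0, 0, 0, 0, 0, -7, -1, 0, 0, 0, 0, 0, -7, -1, 0, 0, 0, 0, 0, -7, -1, 0, 0, 0, 0, 0, -7, -1, 0, 0, 0, 0, 0, -7, -1, 0, 0, 0, 0, 0, -7, -1, 0, 0, 0, 0, 0, -7, -1, 0, 0, 0, 0, 0, -7, -1]}}

```text
t: 2.8
position: [0.4749, -0.1627, 0.2312]
tcp_rot: [-0.384, -3.118, -0.0]
ft_force: [0.2, -0.5, -1.3]
grip_width: 0.0854
finger_force: 0.0
```

>>> {"fn": "move_arm", "kwargs": {"targets": [0, 0, 0, 0, 0, -7, -1, 0, 0, 0, 0, 0, -7, -1, 0, 0, 0, 0, 0, -7, -1, 0, 0, 0, 0, 0, -7, -1, 0, 0, 0, 0, 0, -4, -1, 0, 0, 0, 0, 0, 0, -1, 0, 0, 0, 0, 0, 0, -1]}}

```text
t: 3.38
position: [0.4749, -0.1627, 0.2313]
tcp_rot: [0.477, -3.105, -0.0]
ft_force: [0.7, 0.4, 0.6]
grip_width: 0.0856
finger_force: 0.0
```

```bash
cat > go.py <<'E'
from h import *
import sys
x,y,z,yaw=map(float,sys.argv[1:5]);o=readout.get_obs()
M=R.from_rotvec(o['tcp_rot']).as_matrix()
T=np.array([[np.cos(np.radians(yaw)),np.sin(np.radians(yaw)),0],[np.sin(np.radians(yaw)),-np.cos(np.radians(yaw)),0],[0,0,-1]]).T.T
print('pos',o['position'].round(4),'shift cm',(M.T@(np.array([x,y,z])-o['position'])*100).round(2),'turn deg',np.degrees(R.from_matrix(M.T@T).as_rotvec()).round(2))
print('t',o['t'],'q',o['joint_pos'].round(2),'F',o['ft_force'].round(1),'Mz',o['moment'].round(2),o['grip_width'],o['finger_force'])
E
python3 go.py .4747 -.1627 .028 197.5
```

```text
pos [ 0.4749 -0.1627  0.2313] shift cm [2.000e-02 1.000e-02 2.033e+01] turn deg [ 0.   -0.   -0.05]
t 3.3833 q [-0.5   0.18 -0.09  1.31  0.   -0.8 ] F [0.7 0.4 0.6] Mz [-0.07  0.01 -0.04] 0.08562343760935004 0.0
```

>>> {"fn": "move_arm", "kwargs": {"targets": [0, 0, 3.5, 0, 0, 0, -1, 0, 0, 3.5, 0, 0, 0, -1, 0, 0, 3.5, 0, 0, 0, -1, 0, 0, 3.5, 0, 0, 0, -1, 0, 0, 3, 0, 0, 0, -1, 0, 0, 2, 0, 0, 0, -1, 0, 0, 1.2, 0, 0, 0, -1, 0, 0, 0, 0, 0, 0, -1]}}

```text
t: 4.05
position: [0.4735, -0.162, 0.0268]
tcp_rot: [0.476, -3.102, -0.004]
ft_force: [-1.1, 0.2, -0.6]
grip_width: 0.0852
finger_force: 0.0
```

>>> {"fn": "move_arm", "kwargs": {"targets": [0, 0, 0, 0, 0, 0, 1, 0, 0, 0, 0, 0, 0, 1, 0, 0, 0, 0, 0, 0, 1, 0, 0, 0, 0, 0, 0, 1, 0, 0, 0, 0, 0, 0, 1, 0, 0, 0, 0, 0, 0, 1, 0, 0, 0, 0, 0, 0, 1, 0, 0, 0, 0, 0, 0, 1]}}

```text
t: 4.72
position: [0.4752, -0.1629, 0.0299]
tcp_rot: [-0.48, 3.104, -0.001]
ft_force: [-1.4, -0.1, 6.7]
grip_width: 0.0111
finger_force: 40.2
```

>>> {"fn": "move_arm", "kwargs": {"targets": [0, 0, -0.5, 0, 0, 0, 1, 0, 0, -1.5, 0, 0, 0, 1, 0, 0, -3, 0, 0, 0, 1, 0, 0, -3, 0, 0, 0, 1, 0, 0, -3, 0, 0, 0, 1, 0, 0, -3, 0, 0, 0, 1, 0, 0, -1, 0, 0, 0, 1, 0, 0, 0, 0, 0, 0, 1]}}

```text
t: 5.38
position: [0.4759, -0.1633, 0.1818]
tcp_rot: [-0.48, 3.101, -0.004]
ft_force: [0.4, -0.5, -2.5]
grip_width: 0.011
finger_force: 39.4
```

>>> {"fn": "move_arm", "kwargs": {"targets": [-0.59, 1.95, 0, 0, 0, 0, 1, -0.88, 2.9, 0, 0, 0, 0, 1, -1.09, 3.6, 0, 0, 0, 0, 1, -1.09, 3.6, 0, 0, 0, 0, 1, -1.09, 3.6, 0, 0, 0, 0, 1, -1.09, 3.6, 0, 0, 0, 0, 1, -1.09, 3.6, 0, 0, 0, 0, 1, -1.09, 3.6, 0, 0, 0, 0, 1, -0.75, 2.41, 0, 0, 0, 0, 1, 0, 0, 0, 0, 0, 0, 1]}}

```text
t: 6.22
position: [0.4699, 0.1426, 0.1773]
tcp_rot: [0.486, -3.101, -0.002]
ft_force: [-0.1, -1.2, -1.1]
grip_width: 0.0107
finger_force: 39.5
```

>>> {"fn": "move_arm", "kwargs": {"targets": [0, 0, 0, 0, 0, -5, 1, 0, 0, 0, 0, 0, -5, 1, 0, 0, 0, 0, 0, -5, 1, 0, 0, 0, 0, 0, 0, 1, 0, 0, 0, 0, 0, 0, 1]}}

```text
t: 6.63
position: [0.4706, 0.1385, 0.1779]
tcp_rot: [0.877, -3.015, -0.0]
ft_force: [0.6, -0.5, -2.2]
grip_width: 0.0112
finger_force: 39.5
```

```bash
python3 go.py .4721 .1388 .18 212.4
python3 - <<'E'
from h import *
f=grab('scene');np.save('s2.npy',f,allow_pickle=True)
g=grab('top');np.save('t2.npy',g,allow_pickle=True)
c=cv2.resize(f['img'][150:310,170:350,::-1],None,fx=3,fy=3,interpolation=cv2.INTER_CUBIC)
d=cv2.resize(g['img'][180:284,170:280,::-1],None,fx=2.3,fy=4.615/1,interpolation=cv2.INTER_CUBIC)
d=cv2.resize(g['img'][180:284,185:237+45,::-1],(250,268))
c=np.hstack([c,np.vstack([d,np.zeros((480-268,250,3),np.uint8)])])
cv2.imwrite('pics/held.png',c)
E
```

```text
pos [0.4706 0.1385 0.1779] shift cm [-0.14 -0.05 -0.21] turn deg [ 0.05 -0.11  0.03]
t 6.6333 q [ 0.12  0.18 -0.22  1.17 -0.   -0.45] F [ 0.6 -0.5 -2.2] Mz [-0.03 -0.02 -0.02] 0.011239664064933251 39.49672043323517
```

View pics/held.png

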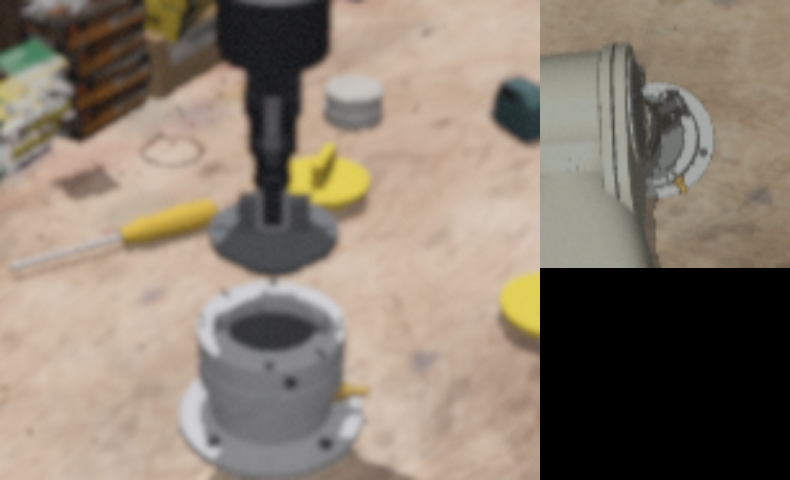

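The lid is held level over the pot. In the scene view the lid's x runs almost exactly across the picture, so I'll measure its offset along the tool x from the flange edges (about columns 240 and 283, rows 225-235).

Run:
```python
from fit import *
s=np.load('s2.npy',allow_pickle=True).item();g=cv2.cvtColor(s['img'],cv2.COLOR_RGB2GRAY).astype(float)
g=cv2.GaussianBlur(g,(1,3),0)
for v in range(221,236,2):
    r=g[v];d=np.diff(r)
    def edge(lo,hi,sg):
        w=np.clip(sg*d[lo:hi],0,None);k=w.argmax();k0=max(k-2,0);ww=w[k0:k+3];return lo+k0+(ww*np.arange(len(ww))).sum()/ww.sum()+.5
    L=edge(232,250,-1);Rr=edge(273,292,1);print(v,round(L,2),round(Rr,2),round((L+Rr)/2,2))
o=readout.get_obs();c=o['position']
for zl in(.147,.150,.153):
  for off in(-.003,0,.003):
    q=[c[0]+off*np.cos(.5655),c[1]+off*np.sin(.5655),np.radians(32.4)]
    p=np.r_[proj(s,T(q,circ(.046,zl+.024))),proj(s,T(q,circ(.046,zl+.016)))]
    print(zl,off,p.min(0).round(1),p.max(0).round(1),'wing top',proj(s,T(q,[[.025,0,zl+.051],[-.025,0,zl+.051]])).round(1).tolist())
```

```text
221 248.45 273.87 261.16
223 248.66 274.19 261.42
225 247.74 282.38 265.06
227 245.59 282.4 264.0
229 239.22 282.21 260.72
231 239.79 281.67 260.73
233 241.09 280.5 260.79
235 242.38 279.3 260.84
0.147 -0.003 [240.1 214.6] [283.9 241.3] wing top [[250.1, 214.6], [274.2, 214.9]]
0.147 0 [238.7 214.6] [282.5 241.3] wing top [[248.6, 214.6], [272.8, 214.9]]
0.147 0.003 [237.2 214.6] [281.1 241.3] wing top [[247.1, 214.6], [271.3, 214.9]]
0.15 -0.003 [240.1 213.5] [284.  240.1] wing top [[250.0, 213.4], [274.3, 213.7]]
0.15 0 [238.6 213.5] [282.6 240.1] wing top [[248.6, 213.3], [272.8, 213.6]]
0.15 0.003 [237.2 213.4] [281.1 240. ] wing top [[247.1, 213.3], [271.4, 213.6]]
0.153 -0.003 [240.  212.3] [284.  238.8] wing top [[250.0, 212.1], [274.3, 212.4]]
0.153 0 [238.6 212.3] [282.6 238.8] wing top [[248.6, 212.1], [272.8, 212.4]]
0.153 0.003 [237.2 212.3] [281.2 238.8] wing top [[247.1, 212.1], [271.4, 212.4]]
```

The lid is centred in the grasp (offset about 0.3 mm). I'll correct laterally and descend to just above the rim.

>>> {"fn": "move_arm", "kwargs": {"targets": [-0.14, -0.05, 0, 0, 0, 0, 1, 0, 0, 1.5, 0, 0, 0, 1, 0, 0, 1.5, 0, 0, 0, 1, 0, 0, 1.3, 0, 0, 0, 1, 0, 0, 0.8, 0, 0, 0, 1, 0, 0, 0, 0, 0, 0, 1, 0, 0, 0, 0, 0, 0, 1, 0, 0, 0, 0, 0, 0, 1]}}

```text
t: 7.4
position: [0.4731, 0.1392, 0.1289]
tcp_rot: [-0.881, 3.015, -0.0]
ft_force: [-0.2, 0.1, -1.6]
grip_width: 0.0111
finger_force: 39.5
```

```bash
python3 go.py .4721 .1388 .1039 212.4
```

```text
pos [0.4731 0.1392 0.1289] shift cm [0.1  0.02 2.5 ] turn deg [-0.02  0.05  0.18]
t 7.4 q [ 0.12  0.22 -0.31  1.05  0.   -0.45] F [-0.2  0.1 -1.6] Mz [-0.01  0.04 -0.03] 0.011062939386438366 39.48235809803009
```

>>> {"fn": "move_arm", "kwargs": {"targets": [0.1, 0, 0.4, 0, 0, 0, 1, 0, 0, 0.4, 0, 0, 0, 1, 0, 0, 0.4, 0, 0, 0, 1, 0, 0, 0.3, 0, 0, 0, 1, 0, 0, 0, 0, 0, 0, 1]}}

```text
t: 7.82
position: [0.4714, 0.1385, 0.1126]
tcp_rot: [0.881, -3.014, -0.0]
ft_force: [-0.3, -0.0, -2.0]
grip_width: 0.0111
finger_force: 39.5
```

It is entering freely, so I'll continue.

>>> {"fn": "move_arm", "kwargs": {"targets": [0, 0, 0.3, 0, 0, 0, 1, 0, 0, 0.3, 0, 0, 0, 1, 0, 0, 0.2, 0, 0, 0, 1, 0, 0, 0.1, 0, 0, 0, 1, 0, 0, 0, 0, 0, 0, 1, 0, 0, 0, 0, 0, 0, 1]}}

```text
t: 8.32
position: [0.4718, 0.1386, 0.1043]
tcp_rot: [-0.882, 3.015, 0.0]
ft_force: [0.0, -0.2, -0.8]
grip_width: 0.0111
finger_force: 39.5
```

```bash
python3 go.py .4721 .1388 .1039 212.4
```

```text
pos [0.4718 0.1386 0.1043] shift cm [-0.03 -0.    0.04] turn deg [-0.   0.   0.2]
t 8.3167 q [ 0.11  0.23 -0.35  0.99  0.   -0.45] F [ 0.  -0.2 -0.8] Mz [ 0.03  0.04 -0.05] 0.01106741686505999 39.50213313102722
```

>>> {"fn": "move_arm", "kwargs": {"targets": [0, 0, 0.1, 0, 0, 0, 1, 0, 0, 0, 0, 0, 0, 1, 0, 0, 0, 0, 0, 0, 1]}}

```text
t: 8.57
position: [0.4719, 0.1386, 0.1038]
tcp_rot: [-0.882, 3.015, -0.0]
ft_force: [-2.7, 0.5, 5.4]
grip_width: 0.0114
finger_force: 40.5
```

>>> {"fn": "move_arm", "kwargs": {"targets": [0, 0, 0.1, 0, 0, 0, 1, 0, 0, 0, 0, 0, 0, 1, 0, 0, 0, 0, 0, 0, 1]}}

```text
t: 8.82
position: [0.472, 0.1387, 0.1038]
tcp_rot: [-0.881, 3.014, -0.001]
ft_force: [-6.1, -1.3, 16.6]
grip_width: 0.0112
finger_force: 42.0
```

It seated at the predicted height with a firm stop. I'll relax the push and twist clockwise (positive about tool z, which points down).

>>> {"fn": "move_arm", "kwargs": {"targets": [0, 0, -0.1, 0, 0, 0, 1, 0, 0, 0, 0, 0, 0, 1, 0, 0, 0, 0, 0, 4, 1, 0, 0, 0, 0, 0, 4, 1, 0, 0, 0, 0, 0, 4, 1, 0, 0, 0, 0, 0, 4, 1, 0, 0, 0, 0, 0, 4, 1, 0, 0, 0, 0, 0, 0, 1], "force": 60}}

```text
t: 9.48
position: [0.4726, 0.139, 0.1039]
tcp_rot: [-0.338, 3.121, 0.001]
ft_force: [-0.8, 1.1, 5.3]
grip_width: 0.0103
finger_force: 59.9
```

```bash
python3 go.py .4721 .1388 .1038 167.4
```

```text
pos [0.4726 0.139  0.1039] shift cm [ 0.05 -0.01  0.01] turn deg [ 0.06  0.11 24.97]
t 9.4833 q [ 0.12  0.24 -0.35  0.98  0.   -0.1 ] F [-0.8  1.1  5.3] Mz [ 0.24  0.01 -0.11] 0.01027469707101982 59.88631010055542
```

>>> {"fn": "move_arm", "kwargs": {"targets": [0, 0, 0, 0, 0, 4, 1, 0, 0, 0, 0, 0, 4, 1, 0, 0, 0, 0, 0, 4, 1, 0, 0, 0, 0, 0, 4, 1, 0, 0, 0, 0, 0, 4, 1, 0, 0, 0, 0, 0, 4, 1, 0, 0, 0, 0, 0, 1, 1, 0, 0, 0, 0, 0, 0, 1, 0, 0, 0, 0, 0, 0, 1, 0, 0, 0, 0, 0, 0, 1]}}

```text
t: 10.32
position: [0.4726, 0.1387, 0.1039]
tcp_rot: [0.339, 3.121, 0.001]
ft_force: [-0.2, -0.2, 7.5]
grip_width: 0.0108
finger_force: 59.9
```

```bash
python3 go.py .4721 .1388 .1038 167.4
python3 - <<'E'
from h import *
f=grab('scene')
c=cv2.resize(f['img'][180:300,200:320,::-1],None,fx=5,fy=5,interpolation=cv2.INTER_CUBIC)
cv2.imwrite('pics/end.png',c)
E
```

```text
pos [0.4726 0.1387 0.1039] shift cm [ 0.05 -0.    0.01] turn deg [0.04 0.1  0.2 ]
t 10.3167 q [ 0.11  0.24 -0.35  0.98  0.    0.33] F [-0.2 -0.2  7.5] Mz [0.01 0.02 0.02] 0.01081087928816866 59.909600615501404
```

View pics/end.png

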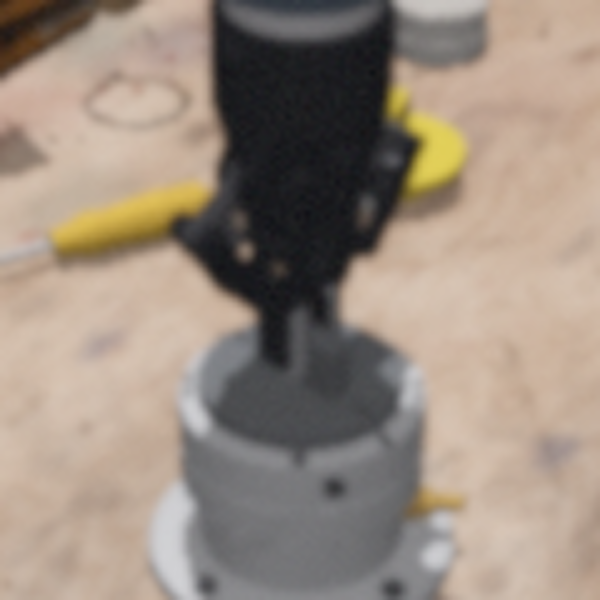

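The final view shows the lid flat in the mouth. The wing is at crop (325,370), still held and angled towards the bar mark at (385,437). The tool has turned 45° at the seated height, so I'm handing in.

```bash
python3 -c "
from rig import workorder
print(workorder.hand_in())"
```

```text
the job is handed in; nothing more can be done
None
```

The lid is seated in the pot and turned about 45° clockwise to the bleed position, still gripped at about 60 N; I handed the job in at about 10.4 s, and no verdict was returned.

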